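# Catch a drinks can as it rolls down the rack

### The arm

A 7-joint arm with a two-finger parallel gripper is mounted at the origin on the work surface. World frame = base frame: x ahead of the robot, y to its left, z up, the work surface at z = 0. Lengths are in mm, angles in rad, forces in N, time in s.
With the tool pointing down it reaches from about 400 to 875 mm from the base axis. Payload 4.4 kg.
Tool frame: the origin (TCP) lies midway between the tips of the shut fingers; the grasp point (between the pads) lies 19 mm behind it; z points along the fingers, y is the line along which they close (so a half turn about z gives the same grasp; the last joint's range is limited). The gripper opens to 85 mm and grips with 20 to 120 N. Pads are 22 mm wide; open, the fingers measure 114 mm over their backs; the gripper's body (76 mm by 85 mm) begins 54 mm behind the grasp point. The pads swing forward as they close: fully open they stand 13 mm farther back than shut.
Start: joints at [-1.368, 0.628, 0.038, 1.517, -0.027, 0.996, -0.02], TCP at [172.599, 626.68, 231.313] pointing down, gripper open.
Joint ranges: [-3.06, 3.06], [-0.37, 2.12], [-1.25, 1.32], [0.18, 2.47], [-1.1, 4.24], [0.23, 1.98], [-2.94, 2.94]. Speed limits (rad/s): [2.57, 2.57, 3.14, 3.14, 3.14, 3.14, 3.14].

### API

Orientations are given as [roll, pitch, yaw] about the fixed x, y, z axes, in that order (R = Rz(yaw) Ry(pitch) Rx(roll)).
In Python, from cell import ctrl gives the robot as it stands.
- The arm moves only by the shell command python3 -m crank 'ROWS' [OPENING]. ROWS is JSON, a list that holds one entry, the list of rows, each a list of 4 numbers: the shift along the tool's x, y, z normalised to -1 to 1, where 1 is 2.5 cm, then the turn about the tool's z normalised to -1 to 1, where 1 is 0.08 rad. In form: [[[dx, dy, dz, turn], ...]]. A call has 1 to 12 rows; each row shifts and turns the commanded pose from where the row before left it, along the tool's axes as they then stand; what a row does not reach is not made up. A row lasts 1/12 s, in which the tool goes at most 41.7 mm and 7.16 degrees, less where a joint would pass 70% of its speed; a pose out of reach is approached as far as the arm can. A call with a number of a shift or a turn outside -1 to 1 is refused whole. A call with a gripper value outside its range is refused whole. OPENING is the closure, from -1 (fully open) to 1 (shut), set as the call begins (- or left out, the last holds). The fingers move at their own pace and stop on an object; the grip force is fixed at half the most. Time passes only in rows, so rows that do not move let the fingers close. It gives the time, the measured TCP pose, the force, the opening and the grip force at its end, in the units of the state.
- ctrl.read_state(): the state, without advancing time (a new reading comes with each control period).
- ctrl.get_image(name): name is "side" or "top"; returns a dict with "img" (420x560x3 uint8, red, green, blue), "intrinsics" (3x3 intrinsics, pixels), "extrinsics" (4x4, takes a point from camera to world coordinates). Camera axes: x right, y up, looking along -z (the intrinsics and any distortion apply to the point x, -y, -z); pixel columns grow to the right and rows downward; lengths in mm; the calibration is good to about 2 mm. A picture is of the moment at which its call begins. There is no depth.
- ctrl.finish_job(): hands the job in; it is judged then, once.
Trained networks look in the newest picture that a camera, given by its name, has taken for a name from the list of things; names that differ only in an ending like _2 or _b are one class to them, and where a whole thing is asked for, a point or a joint stands for the part that bears it (a point fixed in the world has none). Each returns a list of dicts, best first, with "confidence" (0 to 1); they miss things now and then, are a little off and sometimes report something else, mostly with a low value. They report only what shows in the picture. A call takes as long as a camera call. They do not tell look-alikes from the thing itself.
- ctrl.find_in(camera, target): "position" ([row, column] in pixels, amid what is visible of it).
- ctrl.trace(camera, target): "mask" (420x560 bool, what is visible of it) and "position" ([row, column] in pixels, amid what is visible of it).
- ctrl.place_of(camera, target): "position" ([row, column] in pixels: a listed point, or the origin of a listed thing).
The state is a dict: "clock": time; "qpos": joint angles; "qd": joint speeds; "tau": joint torques, N m; "eef_pos": TCP position; "tool_rot": TCP orientation; "force": force on the tool from outside, world axes, zero at the start; "torque": the same for the moment, N m; "width": finger opening in mm; "gripper_force": force on a finger pad.
Only numpy, scipy, OpenCV 4.12 (cv2) and the standard library are available. Lean on these libraries where they do the work, as an engineer would, in place of code of your own. Each camera call takes 0.05 s, during which the arm holds its last target. There are 200 camera calls.

### The job

Press the black stop button of the wire can rack right down so that the waiting can rolls off, and catch it between your fingers as it rolls along the open lower part of the rack, before it runs into the turned-up wire ends. It is fizzy and thin-walled: take it on the roll rather than blocking it to a standstill first, and hold it lightly. Lift it a good 8 cm clear of the rack and finish while holding it there, still; leave the teapot, mugs and egg cup alone.

Things in the scene. Friction and masses are not known exactly. Their poses are not given: they have to be found in the camera images.
- rack: Fixed steel wire can rack, 640 x 160 mm. Origin on the bar top under its middle; z up; y along the run, -y is downhill; -x is the side of the stop button. Two rails (8 mm wires) at x = -40 and +40 mm run straight from y = +310 to -310 mm. They fall 34 mm per metre (27 to 41: screw feet at the lower end): top line 79 mm above the bar at the upper end, 58 (+-4) mm at the lower. Ends turned up 45 mm
- cover_edge (a point): middle of the lower edge of the wire shelf over the upper part of the run, on its upper face, nominally rack (0, +10, 137) mm; axes as rack. The shelf (155 mm wide, wires 25 mm apart) runs from y = +310 to +10 mm parallel to the rails, its upper face 68 mm above them. From here downhill the run is open above. Side guides: 6 mm wires at x = -73 and +73 mm, tops 23 mm above the rails
- end_stop (a point): the point midway between the two turned-up wire ends (8 mm wires at rack x = -40 and +40 mm, 45 mm high above the rails) at the lower end of the run, level with the rails' top line: nominally rack (0, -310, 58) mm; axes as rack. The can must not run into these ends
- rest (a point): the point where the middle of the can's axis would lie if the can ran into the lower turned-up ends: nominally at rack (0, -279.5, 85.5) mm (height +-4 mm with the screw feet); axes as rack. All along the run the can's axis is 26.5 mm above the rails
- can: slim aluminium drinks can (green band) lying across the rails, 53 mm diameter, 134 mm long, 0.27 kg (0.16 to 0.40). Origin mid-axis, x along the axis. It waits at rack y = +250 mm. Freed it gains about 0.11 m/s2 at first and nears a steady 0.11 m/s (0.05 to 0.2 with its mass and the slope; time constant 1 s), to the end in 3.5 to 11 s. Grip it with 20 to 40 N; 60 N dents it
- stop (a joint): travel of the stop button, m: 0 up (a wire bar between the rails stands 12 mm above them in front of the can), 0.018 fully pressed (bar below the rails). The can starts to roll while the bar goes down, from about 0.005, and is free from 0.013. It takes 2 to 3 N and stays down by friction
- stop_pad (a point): centre of the top of the black stop button, a disc of 30 mm diameter on an 8 mm rod beside the rack's upper part, at rack (-118, +226, 127) mm when up; it is pressed straight down by 18 mm
- teapot: white ceramic teapot with lid, about 140 mm diameter and 136 mm tall, spout to +y and handle to -y; origin in the middle of its underside. To be left alone
- mug_a: matte black mug, 82 mm diameter, 92 mm tall, handle at +y; origin in the middle of its underside. To be left alone
- mug_b: the second matte black mug, the same. To be left alone
- egg_cup: red plastic egg cup, 50 mm diameter, 56 mm tall; origin in the middle of its underside. To be left alone
There are look-alikes about, which are no part of the job. Leave any brown or red look-alike of the can alone.

How it is judged:
By the outcome, as a careful person would: the job done as asked, in the order asked, and still so for the second after the job is handed in, while the arm keeps its last pose, push and grip.
It also fails if it takes over 35 s, if anything falls off the work surface, if the arm or the gripper's body presses on something with over 40 N, if the wrist force passes 120 N, or if a joint passes its speed limit or range.

## Working session

There is one attempt and no reset: what is moved stays moved. The work goes in short steps, Python scripts to look and compute and a shell command to move; the robot and the scene stay as the last step left them, time stands still between calls to the robot, and variables do not carry over. Pictures are saved under pics/ and viewed, at most 10 in all, crops included, and the job is handed in when it is done.

```bash
mkdir -p pics; ls
cat > h.py <<'E'
from cell import ctrl
import numpy as np, cv2
def cam(n):
    d=ctrl.get_image(n); return d["img"],np.array(d["intrinsics"]),np.array(d["extrinsics"])
def ray(K,E,p):
    r,c=p; v=np.array([(c-K[0,2])/K[0,0],-(r-K[1,2])/K[1,1],-1.]); v=E[:3,:3]@v
    return E[:3,3],v/np.linalg.norm(v)
def at_z(K,E,p,z):
    o,v=ray(K,E,p); return o+v*(z-o[2])/v[2]
def proj(K,E,X):
    q=E[:3,:3].T@(np.asarray(X,float)-E[:3,3]); x=q[0]/-q[2]; y=-q[1]/-q[2]
    return np.array([K[1,1]*y+K[1,2],K[0,0]*x+K[0,2]])
def tri(A,B):
    (o,v),(p,w)=A,B
    t=np.linalg.lstsq(np.c_[v,-w],p-o,rcond=None)[0]
    a=o+v*t[0];b=p+w*t[1]; return (a+b)/2,np.linalg.norm(a-b)
E
python3 - <<'E'
from h import *
C={}
for n in("top","side"):
    im,K,E=cam(n); C[n]=(K,E); cv2.imwrite(f"pics/{n}0.png",im[:,:,::-1]); print(n,K.round(1).tolist(),E.round(3).tolist())
for t in["rack","can","stop_pad","cover_edge","end_stop","rest","teapot","mug_a","egg_cup"]:
    r={}
    for n in C:
        try: r[n]=ctrl.place_of(n,t)
        except Exception as e: print(e); r[n]=[]
        print(t,n,[(np.round(d["position"],1).tolist(),round(d["confidence"],2)) for d in r[n][:4]])
    if r["top"] and r["side"]:
        X,e=tri(ray(*C["top"],r["top"][0]["position"]),ray(*C["side"],r["side"][0]["position"])); print("   ",X.round(1),e.round(1))
s=ctrl.read_state(); print(s)
E
```

```text
pics
top [[442.9, 0.0, 283.8], [0.0, 442.9, 204.2], [0.0, 0.0, 1.0]] [[0.024, 0.998, -0.057, 453.187], [-1.0, 0.024, 0.006, -3.545], [0.007, 0.057, 0.998, 1484.955], [0.0, 0.0, 0.0, 1.0]]
side [[433.2, 0.0, 281.2], [0.0, 433.2, 213.0], [0.0, 0.0, 1.0]] [[0.733, 0.407, -0.545, -144.047], [-0.68, 0.44, -0.586, -770.857], [0.001, 0.8, 0.6, 874.404], [0.0, 0.0, 0.0, 1.0]]
rack top [([203.2, 261.5], 0.89)]
rack side [([229.3, 257.8], 0.89)]
    [536.7  65.2   3.6] 7.6
can top [([221.3, 104.1], 0.96), ([270.0, 226.6], 0.93), ([189.4, 183.5], 0.91), ([270.8, 158.6], 0.68)]
can side [([170.7, 155.5], 0.91), ([241.5, 182.3], 0.76), ([171.4, 217.2], 0.72), ([168.6, 201.5], 0.53)]
    [465.3 579.2  21.4] 2.6
stop_pad top [([232.4, 182.3], 0.6)]
stop_pad side [([177.3, 188.8], 0.74), ([240.6, 376.2], 0.21)]
    [439.2 293.7 135. ] 4.4
cover_edge top [([200.4, 258.9], 0.8)]
cover_edge side [([196.4, 259.2], 0.66)]
    [541.3  65.  128.8] 1.4
end_stop top [([217.5, 355.5], 0.91), ([134.3, 346.1], 0.3)]
end_stop side []
rest top [([216.0, 351.4], 0.62)]
rest side [([260.2, 315.5], 0.93)]
    [ 497.
[... 367 characters left out ...]
09.8  -12.3] 7.1
{'clock': 1.0, 'qpos': array([-1.36778488,  0.62840483,  0.03848332,  1.51742978, -0.02702195,
        0.99625282, -0.02000283]), 'qd': array([ 0.00090449, -0.00031292, -0.00126507,  0.00069656, -0.001352  ,
        0.0007285 , -0.00084847]), 'tau': array([-4.41773445e-04, -5.63287783e+01,  1.22549884e+00, -1.93791246e+01,
        1.08961965e-02,  1.60039857e-03,  1.95982366e-06]), 'eef_pos': array([172.59278383, 626.68036919, 231.30042597]), 'tool_rot': array([ 3.14157089e+00, -6.43420314e-05,  2.87275426e+00]), 'force': array([ 0.20614168,  0.44064769, -0.03712663]), 'torque': array([ 0.03103377, -0.00376499, -0.03955774]), 'gripper_force': 0.0, 'width': 85.30046998164471}
```

View images.

View pics/top0.png

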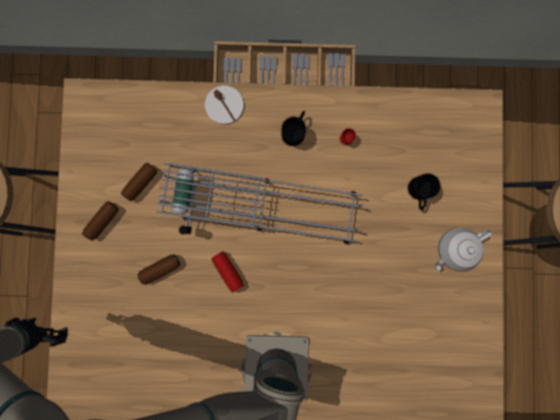

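View pics/side0.png

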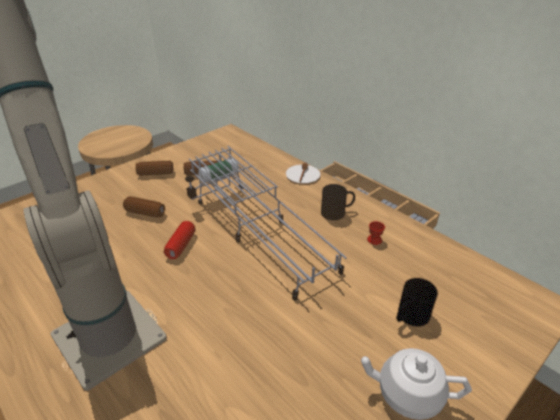

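The top view shows the green can waiting under the shelf at about (190,183), with the black button at about (230,185). The lower turned-up ends are near col 358. The brown and red look-alikes lie apart from the rack, and the side view agrees. Next I fit the rack pose.

```bash
cat > fit.py <<'E'
from h import *
from scipy.optimize import least_squares
ob=[("top",(0,0,0),(203.2,261.5)),("side",(0,0,0),(229.3,257.8)),("top",(-118,226,127),(232.4,182.3)),("side",(-118,226,127),(177.3,188.8)),
("top",(0,10,137),(200.4,258.9)),("side",(0,10,137),(196.4,259.2)),("top",(0,-310,58),(217.5,355.5)),("side",(0,-279.5,85.5),(260.2,315.5)),("top",(0,-279.5,85.5),(216,351.4)),
("top",(0,250,103.5),(189.4,183.5)),("side",(0,250,103.5),(171.4,217.2))]
C={n:cam(n) for n in("top","side")}
def W(p,X):
    c,s=np.cos(p[2]),np.sin(p[2]); X=np.asarray(X,float)
    return np.array([p[0]+c*X[0]-s*X[1],p[1]+s*X[0]+c*X[1],X[2]])
f=lambda p:np.concatenate([proj(*C[n][1:],W(p,X))-np.array(o) for n,X,o in ob])
r=least_squares(f,[535,65,-.15],loss="soft_l1"); p=r.x; print("rack",p.round(3))
for (n,X,o),e in zip(ob,f(p).reshape(-1,2)): print(n,X,e.round(1))
for n,X in dict(pad=(-118,226,127),can=(0,250,103.5),cover=(0,10,137),end=(0,-310,58)).items(): print(n,W(p,X).round(1))
im=C["top"][0].copy()
L=[((x,310,79),(x,-310,58)) for x in(-40,40)]+[((-77,10,137),(77,10,137))]
vis=[]
for n in("top","side"):
    im=cv2.resize(C[n][0],None,fx=3,fy=3,interpolation=cv2.INTER_CUBIC)
    for a,b in L: cv2.line(im,*[tuple(int(v) for v in (proj(*C[n][1:],W(p,q))[::-1]*3+1)) for q in(a,b)],(255,255,0),1)
    for X in((-118,226,127),(0,-310,58)): cv2.circle(im,tuple(int(v) for v in proj(*C[n][1:],W(p,X))[::-1]*3+1),int(3*15*.31),(255,0,255),1)
    vis.append(im[450:750,450:1130] if n=="top" else im[430:920,530:1060])
cv2.imwrite("pics/ft.png",vis[0][:,:,::-1]);cv2.imwrite("pics/fs.png",vis[1][:,:,::-1])
E
python3 fit.py
```

```text
rack [ 5.3511e+02  5.9362e+01 -1.2200e-01]
top (0, 0, 0) [1.4 1. ]
side (0, 0, 0) [1.9 2. ]
top (-118, 226, 127) [-2.7 -0.3]
side (-118, 226, 127) [0.9 0.5]
top (0, 10, 137) [ 1.2 -1.4]
side (0, 10, 137) [-2.2 -2.5]
top (0, -310, 58) [0.1 1.4]
side (0, -279.5, 85.5) [0.1 1.8]
top (0, -279.5, 85.5) [-0.  -2.5]
top (0, 250, 103.5) [ 1.8 -1.5]
side (0, 250, 103.5) [-1.3  1.2]
pad [445.5 298.  127. ]
can [565.5 307.5 103.5]
cover [536.3  69.3 137. ]
end [ 497.4 -248.3   58. ]
```

View pics/ft.png

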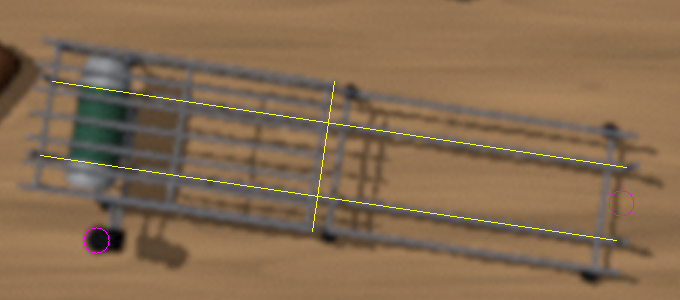

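View pics/fs.png

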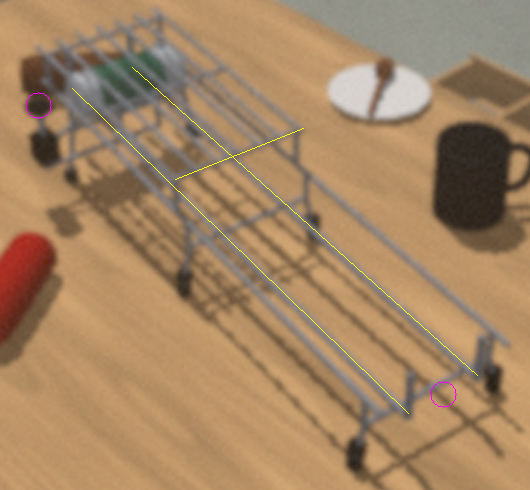

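Run:
```python
import cv2,numpy as np
t=cv2.imread("pics/top0.png");s=cv2.imread("pics/side0.png")
a=cv2.resize(t[150:250,155:285],None,fx=6,fy=6,interpolation=cv2.INTER_LANCZOS4)[:,:780]
cv2.imwrite("pics/z.png",cv2.convertScaleAbs(a,alpha=1.5))
b=cv2.resize(s[140:290,170:350],None,fx=4,fy=4,interpolation=cv2.INTER_LANCZOS4)
cv2.imwrite("pics/z2.png",cv2.convertScaleAbs(b,alpha=1.5))
```

```text
(no output)
```

View pics/z.png

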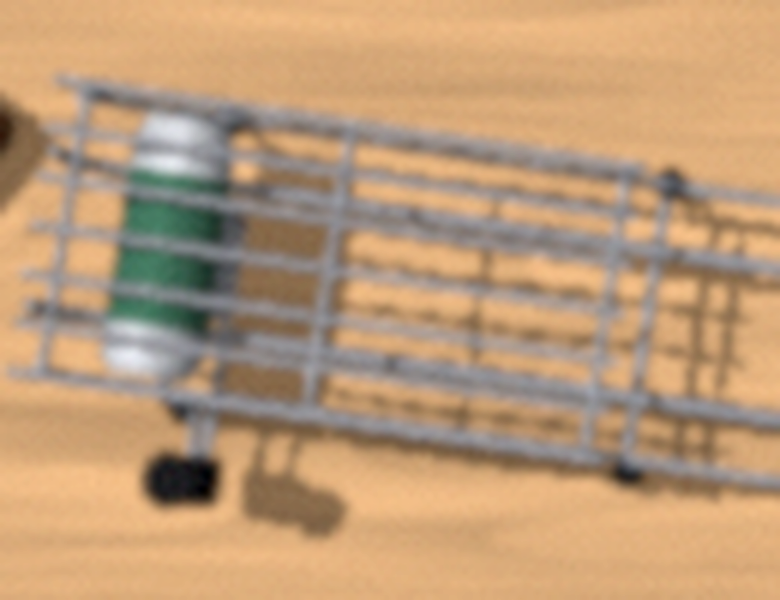

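View pics/z2.png

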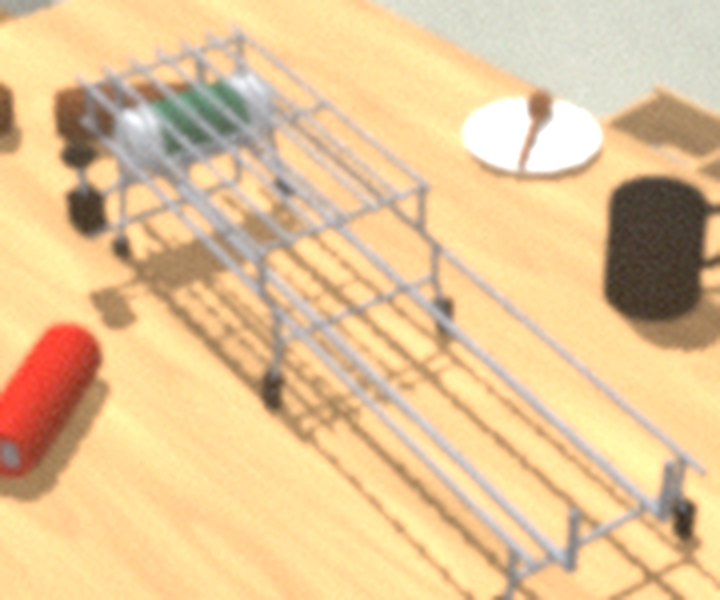

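```bash
cat > fit2.py <<'E'
from h import *
from scipy.optimize import least_squares
import json
C={n:cam(n) for n in("top","side")}
ob=[("top",(-118,226,127),(230.2,183.4)),("side",(-118,226,127),(178.8,189)),("top",(-118,226,127),(232.4,182.3)),("side",(-118,226,127),(177.3,188.8)),
("side",(-77.5,10,137),(203.8,235.5)),("side",(77.5,10,137),(186.8,276.3)),("top",(77.5,10,137),(178.3,259.7)),("top",(-77.5,10,137),(225.8,253.3)),
("side",(-40,-310,58),(280,313)),("side",(40,-310,58),(267.5,336.3)),("side",(-40,-310,103),(268,313.3)),("side",(40,-310,103),(255,338)),("top",(0,-310,58),(217.5,355.5)),
("top",(0,250,103.5),(189.4,183.5)),("side",(0,-279.5,85.5),(260.2,315.5))]
def W(p,X):
    c,s=np.cos(p[2]),np.sin(p[2]); X=np.asarray(X,float)
    return np.array([p[0]+c*X[0]-s*X[1],p[1]+s*X[0]+c*X[1],X[2]+p[3]*(310-X[1])/620])
if __name__=="__main__":
    g=lambda p:np.concatenate([proj(*C[n][1:],W(p,X))-np.array(o) for n,X,o in ob])
    f=lambda p:np.r_[g(p),p[3]/3]
    p=least_squares(f,[535,65,-.12,0],loss="soft_l1").x; print("rack",p.round(3)); json.dump(list(p),open("p.json","w"))
    for (n,X,o),e in zip(ob,g(p).reshape(-1,2)): print(n,X,e.round(1))
    for n,X in dict(pad=(-118,226,127),can=(0,250,103.5),cover=(0,10,137),end=(0,-310,58)).items(): print(n,W(p,X).round(1))
E
python3 fit2.py
```

```text
rack [ 5.34664e+02  5.97570e+01 -1.16000e-01  5.30000e-02]
top (-118, 226, 127) [ 0.1 -1.4]
side (-118, 226, 127) [-0.4 -0.2]
top (-118, 226, 127) [-2.1 -0.3]
side (-118, 226, 127) [1.1 0. ]
side (-77.5, 10, 137) [-0.8 -1.1]
side (77.5, 10, 137) [-0.9  1. ]
top (77.5, 10, 137) [-1.5  1.2]
top (-77.5, 10, 137) [1.2 0.4]
side (-40, -310, 58) [ 0.5 -0.1]
side (40, -310, 58) [ 0.3 -0.5]
side (-40, -310, 103) [-0.   0.4]
side (40, -310, 103) [ 0.4 -0.9]
top (0, -310, 58) [-0.4  1.4]
top (0, 250, 103.5) [ 2.4 -1.7]
side (0, -279.5, 85.5) [-0.2  2.1]
pad [443.5 297.9 127. ]
can [563.5 308.1 103.5]
cover [535.8  69.7 137. ]
end [ 498.9 -248.2   58.1]
```

```bash
python3 -m crank '[[[0,0,0,-0.955],[0,0,0,-0.955],[-1,-1,0,0],[-1,-1,0,0],[-1,-1,0,0],[-1,-1,0,0],[-1,-1,0,0],[-1,-1,0,0],[-1,-1,0,0],[-1,-1,0,0],[-1,-1,0,0],[-1,-1,0,0]]]' 1
cat > st.py <<'E'
from h import *
import json
p=json.load(open("p.json")); c,s=np.cos(p[2]),np.sin(p[2])
def R(X): d=np.array(X[:2])-p[:2]; return np.array([c*d[0]+s*d[1],-s*d[0]+c*d[1],X[2]])
if __name__=="__main__":
    S=ctrl.read_state(); print(S["clock"],"rack",R(S["eef_pos"]).round(1),"rot",S["tool_rot"].round(4),S["width"].round(1),S["force"].round(1),S["qpos"].round(2))
E
python3 st.py
```

```text
clock: 2.2
eef_pos: [392.9, 348.0, 231.6]
tool_rot: [3.141, 0.0, 3.026]
force: [0.9, 1.1, -0.0]
width: -0.0
gripper_force: 0.0Traceback (most recent call last):
  File "st.py", line 6, in <module>
    S=ctrl.read_state(); print(S["clock"],"rack",R(S["eef_pos"]).round(1),"rot",S["tool_rot"].round(4),S["width"].round(1),S["force"].round(1),S["qpos"].round(2))
                                                                                                       ^^^^^^^^^^^^^^^^
AttributeError: 'float' object has no attribute 'round'
```

```bash
sed -i 's/S\["width"\].round(1)/S["width"]/' st.py; python3 -m crank '[[[-0.56,-0.44,0.9,0],[-0.56,-0.44,0.9,0],[-0.56,-0.44,0.9,0],[-0.56,-0.44,0.9,0],[0,0,0,0],[0,0,0,0]]]'
python3 st.py
python3 - <<'E'
from h import *
im={n:cam(n) for n in("top","side")}
t=im["top"][0][130:280,140:240];s=im["side"][0][110:260,150:250]
cv2.imwrite("pics/pre.png",cv2.convertScaleAbs(cv2.resize(np.hstack([t,s]),None,fx=4,fy=4,interpolation=cv2.INTER_CUBIC)[:,:,::-1],alpha=1.4))
E
```

```text
clock: 2.7
eef_pos: [442.5, 298.1, 140.5]
tool_rot: [-3.14, -0.002, 3.023]
force: [0.1, 0.4, 0.9]
width: -0.4
gripper_force: 0.0
2.7 rack [-119.1  226.1  140.5] rot [-3.1399e+00 -1.7000e-03  3.0232e+00] -0.3683725560156086 [0.1 0.4 0.9] [-0.65  0.59  0.    1.93 -0.    0.62  0.81]
```

View pics/pre.png

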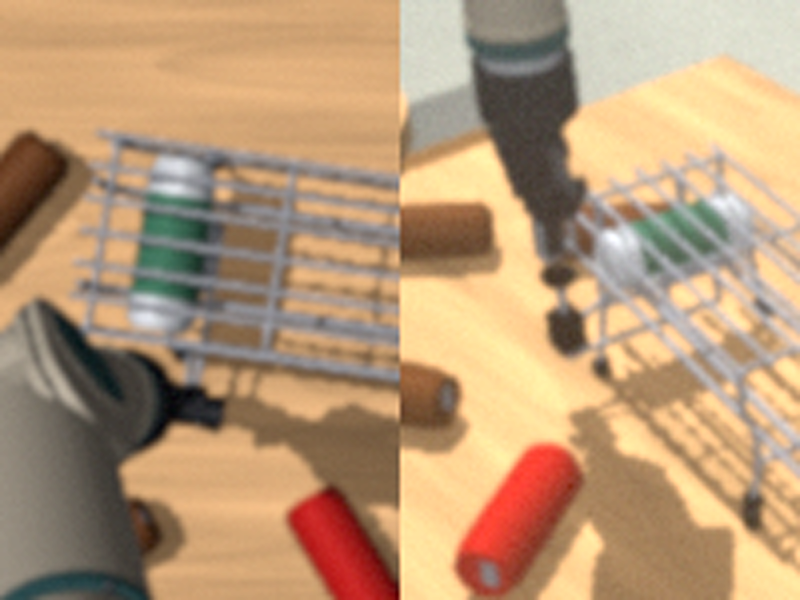

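The side view shows the shut fingertips right over the disc, at about (555,270) in the crop. The waiting can is unmoved, so I press now.

```bash
python3 -m crank '[[[0,0,0.5,0],[0,0,0.3,0],[0,0,0.3,0],[0,0,0.16,0],[0,0,0.08,0],[0,0,0.04,0]]]'; python3 st.py
```

```text
clock: 3.3
eef_pos: [442.2, 300.6, 108.6]
tool_rot: [3.14, 0.0, 3.027]
force: [-5.2, -1.1, 23.6]
width: 0.1
gripper_force: 12.1
3.3 rack [-119.6  228.6  108.6] rot [3.1399e+00 1.0000e-04 3.0265e+00] 0.12972501868363762 [-5.2 -1.1 23.6] [-0.65  0.64 -0.    1.95 -0.    0.55  0.81]
```

```bash
python3 -m crank '[[[0,0,-1,0],[0,0,-1,0]]]'; python3 -m crank '[[[-0.43,-1,-0.5,0],[-0.43,-1,-0.5,0],[-0.43,-1,0,0],[-0.43,-1,0,0],[-0.43,-1,0,0],[-0.43,-1,0,0]]]' -1
cat > track.py <<'E'
from st import *
import sys
def look(n):
    im,K,E=cam(n); t=ctrl.read_state()["clock"]
    h=cv2.cvtColor(im,cv2.COLOR_RGB2HSV); m=cv2.inRange(h,(60,70,20),(95,255,255))
    nn,lab,stt,cen=cv2.connectedComponentsWithStats(cv2.dilate(m,np.ones((5,5),np.uint8)))
    out=[]
    for i in range(1,nn):
        if stt[i,4]<60: continue
        rr,cc=np.nonzero((lab==i)&(m>0)); q=(rr.mean(),cc.mean())
        z=100.
        for _ in range(3): X=R(at_z(K,E,q,z)); z=58+21*(X[1]+310)/620+26.5
        if abs(X[0])<60 and abs(X[1])<330: out.append((round(t,3),n,X.round(1).tolist(),len(rr)))
    print(out)
for n in sys.argv[1:]: look(n)
S=ctrl.read_state(); print(S["clock"],"rack",R(S["eef_pos"]).round(1),"w",S["width"],"F",S["force"].round(1),S["tool_rot"].round(3))
E
python3 track.py top side
```

```text
clock: 3.47
eef_pos: [441.1, 298.6, 156.6]
tool_rot: [-3.139, -0.003, 3.026]
force: [0.4, 0.6, 0.4]
width: 0.2
gripper_force: 0.0
clock: 3.97
eef_pos: [489.0, 141.5, 182.0]
tool_rot: [-3.141, -0.0, 3.026]
force: [0.9, -0.3, -0.8]
width: 72.3
gripper_force: 0.0
[(4.017, 'top', [17.9, 202.2, 101.8], 101)]
[]
4.0667 rack [-53.1  71.6 181.9] w 84.57947838302258 F [-0.2 -0.   0.7] [-3.138  0.     3.018]
```

```bash
python3 -m crank '[[[-0.43,-1,0,0],[-0.43,-1,0,0],[-0.43,-1,0,0],[-0.43,-1,0,0],[-0.4,-1,0,0]]]'; python3 track.py top side
```

```text
clock: 4.48
eef_pos: [527.3, 12.1, 181.8]
tool_rot: [3.141, -0.001, 3.027]
force: [-0.2, 0.1, -0.2]
width: 85.4
gripper_force: 0.0
[(4.533, 'top', [-1.9, 155.2, 100.3], 145)]
[(4.583, 'side', [40.5, 167.8, 100.7], 8)]
4.5833 rack [ -0.5 -52.7 181.8] w 85.09229590096274 F [ 0.3 -0.6 -0.2] [-3.139e+00  1.000e-03  3.019e+00]
```

```bash
python3 -m crank '[[[0,-0.5,0.8,0],[0,-0.4,0.8,0],[0,0,0,0],[0,0,0,0],[0,0,0,0]]]'; python3 track.py top side
```

```text
clock: 5.0
eef_pos: [525.2, -8.3, 142.5]
tool_rot: [3.141, 0.001, 3.027]
force: [-0.5, 0.1, 0.3]
width: 85.2
gripper_force: 0.0
[(5.05, 'top', [-1.9, 106.4, 98.6], 194)]
[(5.1, 'side', [18.0, 126.3, 99.3], 24)]
5.1 rack [ -1.1 -68.8 142.9] w 85.45826382293792 F [-0.1  0.7 -0.6] [3.141e+00 2.000e-03 3.027e+00]
```

```bash
python3 -m crank '[[[0,0,0,0],[0,0,0,0],[0,0,0,0],[0,0,0,0],[0,0,0,0]]]'; python3 track.py top side
```

```text
clock: 5.52
eef_pos: [524.8, -9.8, 141.9]
tool_rot: [3.142, 0.0, 3.026]
force: [-0.3, 1.1, -0.7]
width: 85.4
gripper_force: 0.0
[(5.567, 'top', [-2.3, 53.5, 96.8], 197)]
[(5.617, 'side', [13.1, 80.1, 97.7], 10)]
5.6167 rack [ -1.8 -70.3 141.8] w 85.88647401477718 F [-0.2  0.2 -0.2] [ 3.142 -0.     3.025]
```

```bash
python3 -m crank '[[[0,0,0,0],[0,0,0,0],[0,0,0,0]]]'; python3 track.py top
python3 - <<'E'
from st import *
C=cam("side")
for d in ctrl.place_of("side","can")[:4]: print(d["confidence"],R(at_z(C[1],C[2],d["position"],95)).round(1))
cv2.imwrite("pics/s5.png",cv2.convertScaleAbs(cv2.resize(C[0][130:310,150:370],None,fx=3,fy=3)[:,:,::-1],alpha=1.4))
print(ctrl.read_state()["clock"])
E
```

```text
clock: 5.87
eef_pos: [524.8, -9.9, 141.8]
tool_rot: [3.142, -0.0, 3.025]
force: [0.0, -0.8, -0.5]
width: 85.4
gripper_force: 0.0
[(5.917, 'top', [-5.9, 15.6, 95.5], 137)]
5.9167 rack [ -1.8 -70.3 141.8] w 85.6148157423909 F [0.3 0.8 0.4] [ 3.142 -0.     3.025]
0.81 [-161.5  395.1   95. ]
0.81 [-251.6   -5.8   95. ]
0.76 [-29.9 317.4  95. ]
0.72 [-8.4  9.1 95. ]
6.0167
```

View pics/s5.png

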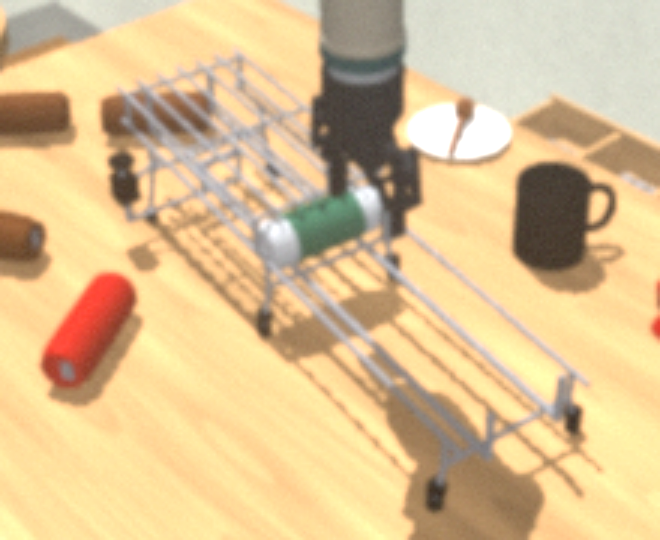

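The side view shows the can coming out under the shelf edge at about (320,225) in the crop, with the open gripper waiting just downhill above the run. Both cameras put it at y ≈ +10 mm, moving at about 0.108 m/s.

```bash
python3 -m crank '[[[0,0,0,0],[0,0,0,0],[0,0,0,0],[0,0,0,0],[0,0,0,0]]]'
cat > sv.py <<'E'
from st import *
print("pic at",ctrl.read_state()["clock"])
C=cam("side")
for d in ctrl.place_of("side","can"):
    X=R(at_z(C[1],C[2],d["position"],91+0)); 
    if abs(X[0])<60 and -300<X[1]<120: print(d["confidence"],X.round(1))
h=cv2.cvtColor(C[0],cv2.COLOR_RGB2HSV); m=cv2.inRange(h,(50,50,15),(100,255,255)); m[:130]=0; rr,cc=np.nonzero(m); print("green",len(rr), R(at_z(C[1],C[2],(np.median(rr),np.median(cc)),91)).round(1) if len(rr) else "")
print("now",ctrl.read_state()["clock"],R(ctrl.read_state()["eef_pos"]).round(1))
E
python3 sv.py
```

```text
clock: 6.43
eef_pos: [524.8, -9.9, 141.8]
tool_rot: [3.142, -0.0, 3.026]
force: [0.0, -0.1, 0.7]
width: 86.0
gripper_force: 0.0
pic at 6.4333
0.59 [-15.4 -48.5  91. ]
green 886 [-469.3  167.7   91. ]
now 6.5333 [ -1.8 -70.3 141.8]
```

```bash
python3 -m crank '[[[0,-0.1,0,0],[0,-0.3,0.5,0],[0,-0.36,0.8,0],[0,-0.37,0.8,0],[0,-0.37,0.6,0],[0,-0.37,0.3,0]]]'; python3 st.py;  python3 -m crank '[[[0,-0.37,0.01,0],[0,-0.37,0.01,0],[0,-0.37,0.01,0]]]' -0.2; python3 st.py
```

```text
clock: 7.03
eef_pos: [518.2, -56.9, 65.1]
tool_rot: [-3.141, -0.003, 3.026]
force: [-0.1, 0.3, 0.1]
width: 85.5
gripper_force: 0.0
7.0333 rack [  -2.9 -117.7   65.1] rot [-3.1414e+00 -2.6000e-03  3.0256e+00] 85.50334275218621 [-0.1  0.3  0.1] [ 0.07  0.7  -0.02  2.01  0.04  0.43  1.47]
clock: 7.28
eef_pos: [516.9, -84.4, 66.9]
tool_rot: [3.141, 0.002, 3.026]
force: [-0.4, 4.0, 1.6]
width: 52.4
gripper_force: 23.6
7.2833 rack [  -1.  -145.2   66.9] rot [3.1411e+00 1.7000e-03 3.0257e+00] 52.38549507765629 [-0.4  4.   1.6] [ 0.13  0.7  -0.03  2.    0.05  0.44  1.52]
```

Caught at a grip of 23.6 N. I ease off the run while watching the force.

```bash
python3 -m crank '[[[0,-0.3,0,0],[0,-0.15,-0.05,0]]]'; python3 -m crank '[[[0,-0.05,-0.15,0],[0,0,-0.25,0],[0,0,-0.3,0]]]'; python3 st.py
```

```text
clock: 7.45
eef_pos: [514.6, -96.9, 67.7]
tool_rot: [-3.141, 0.0, 3.024]
force: [0.4, 0.1, -2.1]
width: 51.8
gripper_force: 40.8
clock: 7.7
eef_pos: [514.5, -95.9, 85.3]
tool_rot: [3.141, -0.001, 3.026]
force: [-0.0, -0.3, -2.7]
width: 52.1
gripper_force: 40.9
7.7 rack [  -2.1 -156.9   85.3] rot [ 3.1412e+00 -7.0000e-04  3.0260e+00] 52.116004912044154 [-0.  -0.3 -2.7] [ 0.16  0.67 -0.04  1.99  0.05  0.48  1.54]
```

```bash
python3 -m crank '[[[0,0,-0.4,0],[0,0,-0.5,0],[0,0,-0.6,0],[0,0,-0.7,0],[0,0,-0.7,0],[0,0,-0.7,0]]]' -0.21; python3 -m crank '[[[0,0,-0.7,0],[0,0,-0.7,0],[0,0,-0.6,0],[0,0,-0.5,0],[0,0,-0.3,0],[0,0,-0.15,0],[0,0,0,0],[0,0,0,0],[0,0,0,0],[0,0,0,0],[0,0,0,0],[0,0,0,0]]]'
python3 - <<'E'
from h import *
C=cam("side"); cv2.imwrite("pics/end.png",cv2.convertScaleAbs(cv2.resize(C[0][60:310,150:400],None,fx=2,fy=2)[:,:,::-1],alpha=1.4))
E
```

```text
clock: 8.2
eef_pos: [514.7, -95.6, 176.6]
tool_rot: [3.141, 0.001, 3.027]
force: [0.8, 0.1, -2.7]
width: 52.0
gripper_force: 40.9
clock: 9.2
eef_pos: [514.5, -96.3, 248.0]
tool_rot: [3.142, -0.001, 3.026]
force: [-1.1, 0.0, -3.7]
width: 52.3
gripper_force: 40.9
```

View pics/end.png

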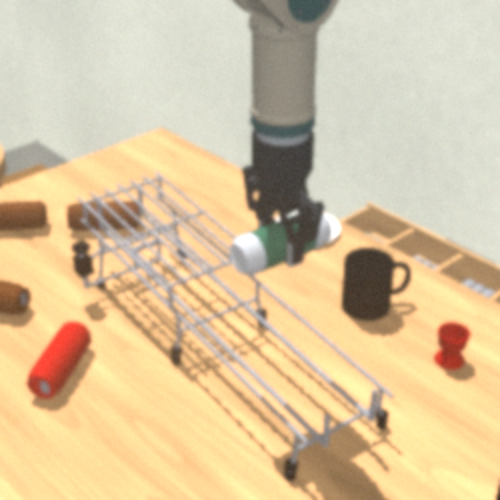

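The can is held level well above the rack, at about (285,243) in the crop. The grip is a steady 40.9 N, which the interface fixes, and nothing else has been disturbed.

```bash
python3 -c "
from cell import ctrl
print(ctrl.read_state()['width'],ctrl.finish_job())"
```

```text
the job is handed in; nothing more can be done
51.86197792441169 None
```

I pressed the stop right down, caught the can on the roll about halfway down the open lower part, and handed the job in with it held still about 17 cm above the rails; the grip settled at 40.9 N, just over your 20–40 N but well under the 60 N that dents it, and easing the closure did not lower it.

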